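# Open the gas stopcock and hold the flow selector at its third click

## Task

Start the gas flush for bagging fillets: swing the red stopcock lever on the inlet pipe clockwise to fully open, and only then take the black selector knob on top of the unit and turn it clockwise, click by click, from home to its third stop, pausing about a second in each of the first, second and third stops and never going on to the fourth. The knob springs back if let go, so finish while still gripping it steady in the third stop, and leave the spice jar, marker and carton beside the unit where they are.

Things in the scene. Friction and masses are not known exactly. Their poses are not given: they have to be found in the camera images.
- unit: gas-flush unit, fixed: aluminium cabinet 150 (x) x 170 (y) x 65 mm high; origin under its centre on the table, x away from the robot, y to the left, z up. Behind it a green gas bottle along y (66 mm high, x = 85 to 145 mm). From its left side a steel pipe along y (18 mm, 40 mm high, at x = 30 mm, to y = 260 mm) with a brass stopcock, then a black hose to the bottle. Nozzle 40 mm out at the front
- stopcock_pivot (a point): on the upright axis of the stopcock lever, at the lever's mid height, 90 mm above the table, at (30, 160) mm in the unit's frame
- lever_grip (a point): grasp point on the red stopcock lever, at mid height, 60 mm from the pivot; moves with the lever. The lever is a level bar 14 mm wide and 14 mm high (83 to 97 mm above the table) that reaches 86 mm out from the pivot; below it only the pipe and valve body, up to 55 mm high. x points along the lever from its tip to the pivot
- stopcock (a joint): rad: 0 closed (lever across the pipe, pointing to the unit's -x, towards the robot), 1.571 open, at the end stop (lever along the pipe, pointing to the unit's +y). Grows clockwise seen from above; stays where it is left (friction 0.1 N m); starts 0 to 0.3
- selector_centre (a point): grasp point of the black selector knob, on its upright axis, 100 mm above the table and 12 mm below the knob's top, at (-15, -20) mm in the unit's frame. x points along the bar to the end with the white pointer line
- selector_foot (a point): foot of the grip bar of the selector: black, 46 long x 12 thick x 38 mm high (74 to 112 mm above the table) on a round skirt 48 mm across (top 75 mm above the table); the point lies on the axis 74 mm above the table, x along the bar to the white pointer line. At home it points to a red mark 0.65 rad counter-clockwise of the unit's +x; the stops are marked with 1, 2, 3 and 4 white dots
- selector (a joint): rad, grows clockwise seen from above: 0 home (always the start), stops at 0.436, 0.872, 1.308 (third), 1.744 (fourth; end stop 1.794). A spring (0.075 N m at home, 0.11 at the third stop) turns it back home if let go. A sprung ball makes the clicks: it adds up to about 0.055 N m on the way out of each stop and takes as much off on the way in
- spice_jar: bystander: spice jar with a yellow cap, 44 mm across, 100 mm high, standing to the right of the unit; origin at the centre of its underside
- marker: bystander: white marker with a black cap, 135 mm long, 17 mm thick, lying to the right of the unit; origin at its middle on the table
- grey_carton: bystander: small grey carton 52 x 44 x 43 mm, in front of the unit; origin at the centre of its underside

How it is judged:
On the way, in this order (a step that is already met when the one before it is completed fails the run):
1. the stopcock is fully open (value of joint stopcock above 1.42 rad), for 0.2 s.
2. the selector is held in its first stop (value of joint selector between 0.306 and 0.566 rad and contact force between the fingers and selector above 1 N), for 0.3 s.
3. the selector is held in its second stop (value of joint selector between 0.742 and 1.002 rad and contact force between the fingers and selector above 1 N), for 0.3 s.
4. the selector is held in its third stop (value of joint selector between 1.178 and 1.438 rad and contact force between the fingers and selector above 1 N), for 0.3 s.
At the end, for the whole second after the job is handed in: the fingers still grip the selector knob (more than 1 N), which stands still within 0.13 rad of its third stop (1.308 rad); the stopcock is still open (over 1.42 rad); spice jar, marker and carton are within 30 mm of where they stood, the jar upright (all of step 4 and velocity of joint selector between -0.2 and 0.2 rad/s and value of joint stopcock above 1.42 rad and distance of each of spice_jar, marker, grey_carton from where it was at the start of the episode below 0.03 m and angle between spice_jar's own z axis and vertical below 0.2 rad); the arm keeps its last pose, push and grip.
It fails at once if the selector is turned on towards the fourth stop (value of joint selector above 1.5696 rad).
It fails at once if the selector is turned (over 0.3 rad) while the stopcock is not open (value of joint selector above 0.3 rad and value of joint stopcock below 1.42 rad).
It fails at once if the spice jar, marker or carton is pushed away (30 mm) or the jar tipped over (distance of any of spice_jar, marker, grey_carton from where it was at the start of the episode above 0.03 m or angle between spice_jar's own z axis and vertical above 0.5 rad).
It also fails if it takes over 53 s, if anything falls off the work surface, if the arm or the gripper's body presses on something with over 40 N, if the wrist force passes 120 N, or if a joint passes its speed limit or range.

## Robot

A 6-joint arm with a two-finger parallel gripper is mounted at the origin on the work surface; the furniture and walls round the work are solid. World frame = base frame: x ahead of the robot, y to its left, z up, the work surface at z = 0. Lengths are in m, angles in rad, forces in N, time in s.
With the tool pointing down it reaches from about 0.4 to 0.825 m from the base axis. Payload 7 kg.
Tool frame: the origin (TCP) lies midway between the tips of the shut fingers; the grasp point (between the pads) lies arm.hold_point_z behind it (arm.hold_point_z is the distance from the TCP to the grasp point, in m); z points along the fingers, y is the line along which they close (so a half turn about z gives the same grasp; the last joint's range is limited). The gripper opens to 88 mm and grips with 3 to 60 N. Pads are 19 mm wide; open, the fingers measure 130 mm over their backs; the gripper's body (78 mm by 193 mm) begins 47 mm behind the grasp point.
Start: joints at [-1.042, 0.359, 0.012, 0, -1.224, -0.288], TCP at [0.161, -0.656, 0.227] pointing down, gripper open.
Joint ranges: [-3.07, 3.07], [-1.43, 2.12], [-1.02, 1.25], [-3.03, 1.67], [-3.05, -0], [-3.03, 3.03]. Speed limits (rad/s): [2.39, 2.39, 3.01, 3.14, 3.14, 3.14].

## Interface

Orientations are given as [roll, pitch, yaw] about the fixed x, y, z axes, in that order (R = Rz(yaw) Ry(pitch) Rx(roll)).
In Python, from station import arm gives the robot as it stands.
- The arm moves only by the shell command python3 -m crank 'ROWS' [OPENING] [FORCE]. ROWS is JSON, a list that holds one entry, the list of rows, each a list of 4 numbers: the shift along the tool's x, y, z in units of 25 mm (1.0 is 25 mm), then the turn about the tool's z in units of 5 degrees (1.0 is 5 degrees). A call has 1 to 12 rows; each row is the pose to reach, as a shift and turn from the pose commanded when the call began, along the tool's axes at that moment; what a row does not reach only later rows make up. A row lasts 1/8 s, in which the tool goes at most 62.5 mm and 10.7 degrees, less where a joint would pass 70% of its speed; a pose out of reach is approached as far as the arm can. A call with a gripper value outside its range is refused whole. OPENING is the closure, from 0 (fully open) to 1 (shut), set as the call begins (- or left out, the last holds). The fingers move at their own pace and stop on an object; FORCE is the grip in N (left out, the last holds). Time passes only in rows, so rows that repeat a pose let the fingers close. It gives the time, the measured TCP pose, the force, the opening and the grip force at its end, in the units of the state.
- arm.get_state(): the state, without advancing time (a new reading comes with each control period).
- arm.grab_frame(name): name is "scene" or "top"; returns (picture, depth): 400x640x3 uint8, red, green, blue; 400x640 float32, m along the optical axis (not along the pixel's ray), 0 where there is no reading.
- arm.get_calibration(name): a dict with "mtx" (3x3 intrinsics, pixels), "k1" (the pictures are not rectified: a ray, as slopes to the right and down, at radius r is drawn at 1 + k1 r^2 times it, then the intrinsics apply), "R" (3x3) and "t" (3): a world point X has camera coordinates R X + t. Camera axes: x right, y down, z forward; pixel columns grow to the right and rows downward; lengths in m; the calibration is good to about 2 mm. A picture is of the moment at which its call begins. get_calibration takes no time and is no camera call.
- arm.job_done(): hands the job in; it is judged then, once.
Trained networks look in the newest picture that a camera, given by its name, has taken for a name from the list of things; names that differ only in an ending like _2 or _b are one class to them, and where a whole thing is asked for, a point or a joint stands for the part that bears it (a point fixed in the world has none). Each returns a list of dicts, best first, with "score" (0 to 1); they miss things now and then, are a little off and sometimes report something else, mostly with a low value. They report only what shows in the picture. A call takes as long as a camera call.
- arm.recognise(thing, camera): "extent" ([left, top, width, height] in pixels, round what is visible of it).
- arm.trace(thing, camera): "mask" (400x640 bool, what is visible of it) and "extent" ([left, top, width, height] in pixels, round what is visible of it).
The state is a dict: "t": time; "q": joint angles; "qd": joint speeds; "joint_efforts": joint torques, N m; "eef_pos": TCP position; "ee_rot": TCP orientation; "force": force on the tool from outside, world axes, zero at the start; "moment": the same for the moment, N m; "width": finger opening in m; "gripper_force": force on a finger pad.
Only numpy, scipy, OpenCV 4.12 (cv2) and the standard library are available. Lean on these libraries where they do the work, as an engineer would, in place of code of your own. Each camera call takes 0.05 s, during which the arm holds its last target. There are 200 camera calls.

## Working session

There is one attempt and no reset: what is moved stays moved. The work goes in short steps, Python scripts to look and compute and a shell command to move; the robot and the scene stay as the last step left them, time stands still between calls to the robot, and variables do not carry over. Pictures are saved under pics/ and viewed, at most 10 in all, crops included, and the job is handed in when it is done.

```bash
mkdir -p pics; cat > h.py <<'E'
import numpy as np, cv2
from station import arm
def cal(n):
    c=arm.get_calibration(n); return np.array(c["mtx"]),c["k1"],np.array(c["R"]),np.array(c["t"])
def world(n,uv,depth):
    K,k1,R,t=cal(n); uv=np.atleast_2d(uv).astype(float)
    p=cv2.undistortPoints(uv.reshape(-1,1,2),K,np.array([k1,0,0,0,0.])).reshape(-1,2)
    d=np.asarray(depth).reshape(-1,1)
    return (np.c_[p,np.ones(len(p))]*d-t)@R
def cloud(n,mask,depth):
    v,u=np.nonzero(mask&(depth>0)); return world(n,np.c_[u,v],depth[v,u])
E
python3 - <<'E'
from h import *
s=arm.get_state();print(s['t'],s['eef_pos'],s['ee_rot'],s['width'],arm.hold_point_z)
for n in("top","scene"):
    im,d=arm.grab_frame(n);cv2.imwrite(f"pics/{n}0.png",im[:,:,::-1])
    np.save(n+"_d.npy",d)
    for th in("unit","lever_grip","selector_centre","spice_jar","marker","grey_carton"):
        r=arm.trace(th,n)
        for x in r[:2]:
            P=cloud(n,x["mask"],d)
            print(n,th,round(x["score"],2),x["extent"],P.mean(0).round(3) if len(P) else None,np.percentile(P,2,axis=0).round(3),np.percentile(P,98,axis=0).round(3))
            np.save(f"{n}_{th}_{r.index(x) if len(r)==1 else 0}.npy",x["mask"]) if x is r[0] else 0
E
```

```text
0.0 [ 0.16083774 -0.65505925  0.2255977 ] [ 3.13994135e+00 -9.82680689e-05 -2.90092553e+00] 0.08739886826901927 0.0188
top unit 0.89 [219.5, 139.0, 153.5, 118.2] [0.544 0.016 0.06 ] [ 0.43  -0.097  0.   ] [0.65  0.237 0.099]
top unit 0.54 [327.7, 197.7, 26.2, 22.2] [ 0.489 -0.035  0.088] [ 0.47  -0.058  0.072] [ 0.509 -0.014  0.114]
top lever_grip 0.6 [246.5, 171.5, 24.6, 40.0] [0.525 0.149 0.096] [0.48  0.128 0.09 ] [0.565 0.169 0.1  ]
top lever_grip 0.56 [330.9, 197.7, 22.9, 21.0] [ 0.488 -0.035  0.089] [ 0.47  -0.056  0.072] [ 0.508 -0.016  0.114]
top selector_centre 0.75 [326.8, 198.7, 26.8, 23.1] [ 0.489 -0.034  0.087] [ 0.469 -0.056  0.065] [ 0.512 -0.014  0.114]
top spice_jar 0.63 [383.5, 176.8, 28.1, 31.2] [ 0.534 -0.162  0.077] [ 0.516 -0.186  0.   ] [ 0.556 -0.144  0.102]
top marker 0.78 [385.6, 216.6, 8.5, 60.3] [ 0.416 -0.154  0.014] [ 0.353 -0.162  0.008] [ 0.48  -0.146  0.018]
top grey_carton 0.87 [303.3, 245.2, 16.9, 27.3] [0.383 0.03  0.042] [0.359 0.007 0.002] [0.409 0.053 0.046]
scene unit 0.76 [272.5, 180.3, 125.8, 104.7] [ 0.516 -0.023  0.057] [ 0.423 -0.106  0.003] [0.641 0.196 0.102]
scene selector_centre 0.88 [310.9, 211.9, 19.8, 29.5] [ 0.486 -0.044  0.091] [ 0.468 -0.058  0.072] [ 0.508 -0.029  0.115]
scene spice_jar 0.91 [363.6, 240.3, 29.6, 58.8] [ 0.529 -0.177  0.06 ] [ 0.514 -0.19   0.005] [ 0.556 -0.151  0.102]
scene marker 0.76 [281.8, 290.6, 65.9, 35.0] [ 0.409 -0.158  0.013] [ 0.349 -0.163  0.006] [ 0.474 -0.15   0.018]
scene grey_carton 0.63 [241.5, 240.5, 33.8, 28.6] [0.38  0.019 0.031] [0.356 0.004 0.004] [0.41  0.048 0.046]
```

```bash
python3 - <<'E'
from h import *
im=cv2.imread("pics/top0.png");cv2.imwrite("pics/top0c.png",cv2.resize(im[120:290,200:420],None,fx=3.5,fy=3.5,interpolation=cv2.INTER_CUBIC))
d=np.load("top_d.npy")
def rect(th,lo,hi):
    P=cloud("top",np.load(f"top_{th}_0.npy") ,d);P=P[(P[:,2]>lo)&(P[:,2]<hi)]
    r=cv2.minAreaRect((P[:,:2]*1000).astype(np.float32));print(th,len(P),r,P[:,2].mean());return P
import glob;print(glob.glob("*.npy"))
rect("lever_grip",.085,.105);rect("selector_centre",.1,.12)
# cabinet top plane
v,u=np.mgrid[0:400,0:640];m=np.zeros(d.shape,bool);m[130:270,210:400]=1
P=cloud("top",m,d);Q=P[(abs(P[:,2]-.066)<.006)&(P[:,0]>.4)&(P[:,0]<.585)&(P[:,1]<.11)&(P[:,1]>-.13)]
print(len(Q),Q[:,2].mean(),cv2.minAreaRect((Q[:,:2]*1000).astype(np.float32)),np.percentile(Q,[1,99],axis=0))
E
```

```text
['top_marker_0.npy', 'top_grey_carton_0.npy', 'scene_spice_jar_0.npy', 'scene_d.npy', 'top_lever_grip_0.npy', 'top_selector_centre_0.npy', 'top_unit_0.npy', 'scene_grey_carton_0.npy', 'top_spice_jar_0.npy', 'scene_marker_0.npy', 'scene_selector_centre_0.npy', 'top_d.npy', 'scene_unit_0.npy']
lever_grip 296 ((523.8236083984375, 151.63272094726562), (20.902027130126953, 93.91461944580078), 65.53170013427734) 0.09648137862393248
selector_centre 130 ((490.1905822753906, -35.57066345214844), (45.32427215576172, 12.301620483398438), 29.149734497070312) 0.11056529147215728
4195 0.06468662710553245 ((507.7555236816406, -17.711280822753906), (168.1313934326172, 147.84207153320312), 82.05046081542969) [[ 0.43207038 -0.10162208  0.0602756 ]
 [ 0.58039388  0.0658654   0.06860965]]
```

View pics/top0c.png

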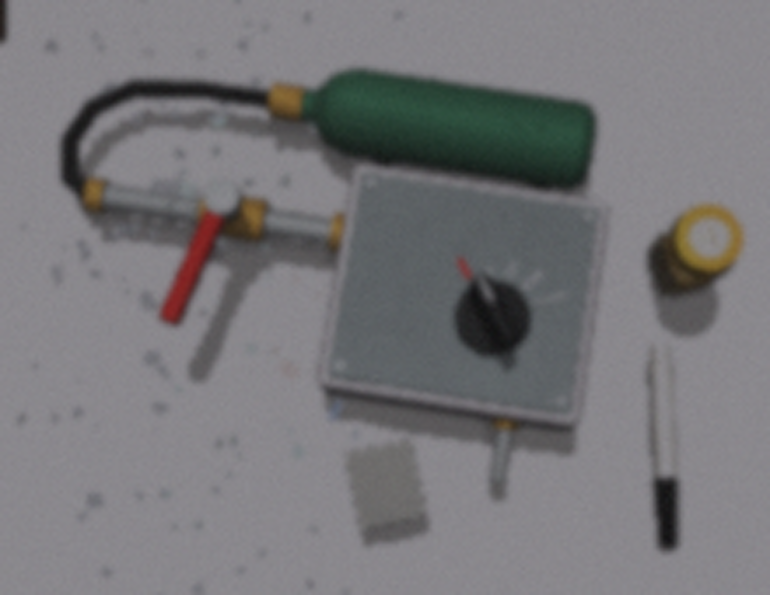

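The picture shows the cabinet yawed about −8°, with the knob at crop (492,315), its pointer on the red mark. The lever runs from (215,215) to (170,315), about 0.29 rad from closed. The jar, marker and carton are clear of both. The fitted poses agree with this.

```bash
cat >> h.py <<'E'
YAW=-0.139; C=np.array([.5078,-.0177])
def U(x,y): c,s=np.cos(YAW),np.sin(YAW); return C+np.array([c*x-s*y,s*x+c*y])/1000
def pose():
    s=arm.get_state(); return np.array(s['eef_pos']),s['ee_rot'][2]
def rows(p0,y0,wps):
    """wps: (x,y,z_tcp,yaw) -> printed rows in tool axes/units from pose p0,y0 (tool down)"""
    for x,y,z,w in wps:
        dx,dy,dz=np.array([x,y,z])-p0; c,s=np.cos(y0),np.sin(y0)
        print(np.round([(c*dx+s*dy)/.025,(s*dx-c*dy)/.025,-dz/.025,-np.rad2deg(w-y0)/5],2).tolist())
E
python3 - <<'E'
from h import *
piv=U(30,160);print(piv,U(-15,-20))
th=-.4276;g=piv-.06*np.array([np.cos(th),np.sin(th)]);print(g)
rows(np.array([.161,-.656,.227]),-2.901,[(.5,-.25,.227,-1.7),(g[0],g[1],.17,th)])
E
```

```text
[0.5596791  0.13660022] [ 0.49017362 -0.03542881]
[0.50508129 0.16148151]
[-17.04, 12.54, -0.0, -13.76]
[-21.16, 28.48, 2.28, -28.34]
```

```bash
python3 -m crank '[[[-17,12.5,0,-13.8],[-17,12.5,0,-13.8],[-17,12.5,0,-13.8],[-17,12.5,0,-13.8],[-17,12.5,0,-13.8],[-17,12.5,0,-13.8],[-17,12.5,0,-13.8],[-17,12.5,0,-13.8],[-17,12.5,0,-13.8],[-17,12.5,0,-13.8],[-17,12.5,0,-13.8],[-17,12.5,0,-13.8]]]' 0
python3 - <<'E'
from h import *
p,y=pose();print(p,y);rows(p,y,[(.5051,.1615,.17,-.4276)])
E
```

```text
t: 2.2
eef_pos: [0.4985, -0.2514, 0.2266]
ee_rot: [-3.142, -0.0, -1.698]
force: [0.3, 0.1, 0.9]
width: 0.0875
gripper_force: 0.0
[ 0.49854472 -0.25143811  0.22663895] -1.6977098232729964
[-16.42, 1.83, 2.27, -14.55]
```

```bash
python3 -m crank '[[[-16.4,1.83,2.27,-14.55],[-16.4,1.83,2.27,-14.55],[-16.4,1.83,2.27,-14.55],[-16.4,1.83,2.27,-14.55],[-16.4,1.83,2.27,-14.55],[-16.4,1.83,2.27,-14.55],[-16.4,1.83,2.27,-14.55],[-16.4,1.83,2.27,-14.55],[-16.4,1.83,2.27,-14.55],[-16.4,1.83,2.27,-14.55],[-16.4,1.83,2.27,-14.55],[-16.4,1.83,2.27,-14.55]]]'
python3 - <<'E'
from h import *
p,y=pose();print(p,y,arm.get_state()['q']);rows(p,y,[(.5051,.1615,.0715,-.4276)])
im,d=arm.grab_frame("top");cv2.imwrite("pics/t1.png",cv2.resize(im[120:290,200:420,::-1],None,fx=3,fy=3))
im,d=arm.grab_frame("scene");cv2.imwrite("pics/s1.png",cv2.resize(im[130:310,180:420,::-1],None,fx=3,fy=3))
E
```

```text
t: 3.7
eef_pos: [0.5053, 0.1612, 0.17]
ee_rot: [-3.141, -0.0, -0.428]
force: [-0.4, 0.4, 1.1]
width: 0.0878
gripper_force: 0.0
[0.50531156 0.1612442  0.17002495] -0.42796617386722824 [ 6.78867465e-01  1.67257232e-01 -3.86845957e-01 -8.24351514e-06
 -1.01632849e+00  4.63967053e-01]
[-0.01, -0.01, 3.94, -0.0]
```

View pics/s1.png

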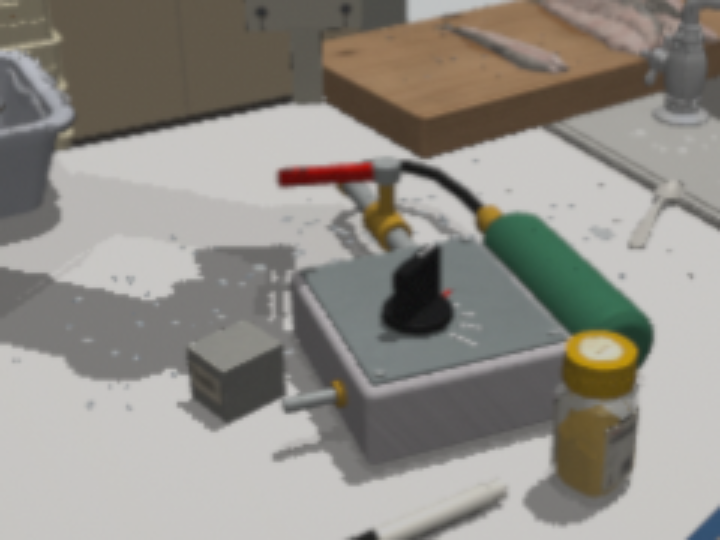

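The scene view shows the lever at crop (280–400,172), the knob at (420,290) and the bystanders untouched; the gripper is above the crop. Descending onto the lever.

```bash
python3 -m crank '[[[0,0,1.5,0],[0,0,3,0],[0,0,3.9,0],[0,0,3.9,0],[0,0,3.9,0]]]' 0 && python3 -m crank '[[[0,0,0,0],[0,0,0,0],[0,0,0,0],[0,0,0,0],[0,0,0,0],[0,0,0,0],[0,0,0,0],[0,0,0,0]]]' 1 15
python3 - <<'E'
from h import *
p,y=pose();print(p,y)
piv=U(30,160)
w=[(*(piv-.06*np.array([np.cos(a),np.sin(a)])),p[2],a) for a in -.4276-np.arange(1,11)*.132]
rows(p,y,w)
E
```

```text
t: 4.42
eef_pos: [0.5058, 0.1622, 0.0732]
ee_rot: [-3.141, -0.001, -0.427]
force: [-0.1, 0.3, 0.3]
width: 0.0873
gripper_force: 0.0
t: 5.42
eef_pos: [0.5045, 0.1613, 0.0721]
ee_rot: [3.14, 0.001, -0.427]
force: [-2.4, -0.8, 1.5]
width: 0.0139
gripper_force: 15.0
[0.50450737 0.16130058 0.07205705] -0.4270387857041966
[0.04, -0.33, -0.0, 1.52]
[0.1, -0.64, -0.0, 3.03]
[0.2, -0.94, -0.0, 4.54]
[0.35, -1.23, -0.0, 6.06]
[0.52, -1.49, -0.0, 7.57]
[0.73, -1.72, -0.0, 9.08]
[0.97, -1.93, -0.0, 10.59]
[1.24, -2.1, -0.0, 12.11]
[1.52, -2.24, -0.0, 13.62]
[1.82, -2.34, -0.0, 15.13]
```

```bash
python3 -m crank '[[[0.04,-0.33,0,1.52],[0.1,-0.64,0,3.03],[0.2,-0.94,0,4.54],[0.35,-1.23,0,6.06],[0.52,-1.49,0,7.57],[0.73,-1.72,0,9.08],[0.97,-1.93,0,10.6],[1.24,-2.1,0,12.1],[1.52,-2.24,0,13.6],[1.74,-2.31,0,14.7],[1.74,-2.31,0,14.7],[1.74,-2.31,0,14.7]]]'
python3 - <<'E'
from h import *
s=arm.get_state();p,y=pose();print(s['moment']);d=p[:2]-U(30,160);print(np.hypot(*d),1.571-(np.arctan2(d[1],d[0])-(np.pi/2+YAW)), 1.571-(y+np.pi-(np.pi/2+YAW)))
E
```

```text
t: 6.92
eef_pos: [0.5653, 0.1942, 0.0718]
ee_rot: [3.136, -0.004, -1.711]
force: [-13.0, -4.3, 9.4]
width: 0.014
gripper_force: 15.0
[-1.40447999  4.46090664 -0.04916742]
0.05790499417724087 1.5285186613509216 1.571757979193962
```

```bash
python3 -m crank '[[[0,0,0,0],[0,0,0,0],[0,0,0,0],[0,0,0,0],[0,0,-1.5,0],[0,0,-3.5,0],[0,0,-5,0],[0,0,-5,0]]]' 0
python3 - <<'E'
from h import *
p,y=pose();k=U(-15,-20);rows(p,y,[(*k,.19,.511)])
E
```

```text
t: 7.92
eef_pos: [0.5705, 0.1974, 0.2011]
ee_rot: [-3.136, 0.004, -1.709]
force: [-1.0, 0.7, 0.3]
width: 0.0857
gripper_force: 0.0
[9.67, 1.9, 0.44, -25.44]
```

```bash
python3 -m crank '[[[2,0.4,0.1,-2.1],[4,0.8,0.2,-4.2],[6,1.2,0.3,-6.3],[8,1.6,0.4,-8.4],[9.67,1.9,0.44,-10.5],[9.67,1.9,0.44,-12.6],[9.67,1.9,0.44,-14.7],[9.67,1.9,0.44,-16.8],[9.67,1.9,0.44,-18.9],[9.67,1.9,0.44,-21],[9.67,1.9,0.44,-23.1],[9.67,1.9,0.44,-25.4]]]' && python3 -m crank '[[[0,0,0,0],[0,0,0,0],[0,0,0,0]]]'
python3 - <<'E'
from h import *
p,y=pose();k=U(-15,-20);print(p,y);rows(p,y,[(*k,.0822,.511)])
im,d=arm.grab_frame("top")
r=arm.trace("lever_grip","top")
for x in r[:2]:
    P=cloud("top",x["mask"],d);P=P[(P[:,2]>.085)&(P[:,2]<.105)]
    if len(P)>20: print(x["score"],cv2.minAreaRect((P[:,:2]*1000).astype(np.float32)))
cv2.imwrite("pics/t2.png",cv2.resize(im[100:290,190:430,::-1],None,fx=3,fy=3))
im,d=arm.grab_frame("scene");cv2.imwrite("pics/s2.png",cv2.resize(im[100:310,200:420,::-1],None,fx=2.8,fy=2.8))
E
```

```text
t: 9.43
eef_pos: [0.4877, -0.0365, 0.1854]
ee_rot: [-3.141, 0.001, 0.5]
force: [-0.4, 1.2, 0.1]
width: 0.0878
gripper_force: 0.0
t: 9.8
eef_pos: [0.4881, -0.0365, 0.1861]
ee_rot: [-3.141, 0.0, 0.491]
force: [0.3, -0.6, -0.0]
width: 0.0874
gripper_force: 0.0
[ 0.48810603 -0.03646322  0.18611948] 0.4913170856609672
[0.09, 0.0, 4.16, -0.23]
```

View pics/t2.png

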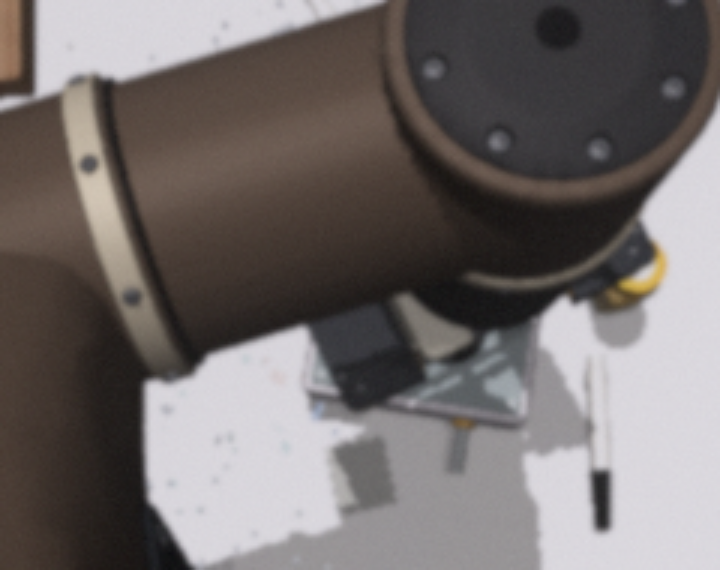

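View pics/s2.png

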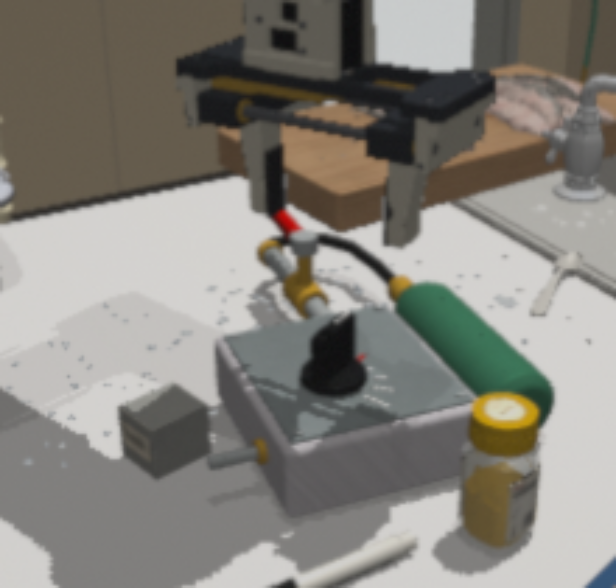

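The lever now lies along the pipe (scene crop (288,225)), so the stopcock is open, and the open gripper hangs over the knob at (337,350). Descending and gripping.

```bash
python3 -m crank '[[[0.09,0,1.5,-0.23],[0.09,0,3,-0.23],[0.09,0,4.1,-0.23],[0.09,0,4.1,-0.23],[0.09,0,4.1,-0.23]]]' 0 && python3 -m crank '[[[0,0,0,0],[0,0,0,0],[0,0,0,0],[0,0,0,0],[0,0,0,0],[0,0,0,0],[0,0,0,0],[0,0,0,0]]]' 1 30
python3 - <<'E'
from h import *
p,y=pose();k=U(-15,-20);rows(p,y,[(*k,p[2],.511-.436)]);print(arm.get_state()['moment'])
E
```

```text
t: 10.58
eef_pos: [0.491, -0.0353, 0.0848]
ee_rot: [3.141, -0.001, 0.514]
force: [-0.2, -0.2, -0.6]
width: 0.0877
gripper_force: 0.0
t: 11.58
eef_pos: [0.4901, -0.0354, 0.0838]
ee_rot: [-3.142, 0.0, 0.514]
force: [-0.2, 2.5, 1.4]
width: 0.013
gripper_force: 1.9
[0.0, 0.0, -0.0, 5.03]
[ 0.61721492  0.47745335 -0.00680232]
```

```bash
python3 -m crank '[[[0,0,0,0],[0,0,0,0],[0,0,0,1.2],[0,0,0,2.5],[0,0,0,3.8],[0,0,0,5],[0,0,0,5],[0,0,0,5],[0,0,0,5],[0,0,0,5],[0,0,0,5],[0,0,0,5]]]' 1 45
python3 - <<'E'
from h import *
p,y=pose();print(p,.511-y,arm.get_state()['moment'])
E
```

```text
t: 13.08
eef_pos: [0.49, -0.0355, 0.0838]
ee_rot: [3.141, 0.0, 0.078]
force: [-1.4, -1.7, 0.2]
width: 0.0116
gripper_force: 45.0
[ 0.49003594 -0.03551263  0.08377676] 0.4334103728426112 [-0.70743117  0.48670387  0.09711983]
```

```bash
python3 -m crank '[[[0,0,0,0],[0,0,0,0],[0,0,0,1.2],[0,0,0,2.5],[0,0,0,3.8],[0,0,0,5],[0,0,0,5],[0,0,0,5],[0,0,0,5],[0,0,0,5],[0,0,0,5],[0,0,0,5]]]'
python3 - <<'E'
from h import *
p,y=pose();print(p,.511-y,arm.get_state()['moment'])
E
```

```text
t: 14.58
eef_pos: [0.4899, -0.0361, 0.0838]
ee_rot: [3.14, 0.0, -0.359]
force: [-0.2, -5.8, 1.4]
width: 0.0118
gripper_force: 45.0
[ 0.48993176 -0.03614185  0.08379782] 0.8697312847346413 [-2.39317786  0.26101528  0.07475631]
```

```bash
python3 -m crank '[[[0,0,0,0],[0,0,0,0],[0,0,0,0],[0,0,0,1.2],[0,0,0,2.5],[0,0,0,3.8],[0,0,0,5],[0,0,0,5],[0,0,0,5],[0,0,0,5],[0,0,0,5],[0,0,0,5]]]' && python3 -m crank '[[[0,0,0,0],[0,0,0,0],[0,0,0,0],[0,0,0,0]]]'
python3 - <<'E'
from h import *
p,y=pose();print(p,.511-y,arm.get_state()['moment'])
im,d=arm.grab_frame("scene");cv2.imwrite("pics/s3.png",cv2.resize(im[100:310,200:420,::-1],None,fx=2.8,fy=2.8))
E
```

```text
t: 16.08
eef_pos: [0.4895, -0.0367, 0.0838]
ee_rot: [3.139, -0.0, -0.795]
force: [-1.1, -8.2, 1.6]
width: 0.0115
gripper_force: 45.0
t: 16.58
eef_pos: [0.4895, -0.0367, 0.0838]
ee_rot: [3.139, -0.0, -0.795]
force: [-0.7, -9.4, 2.3]
width: 0.0117
gripper_force: 45.0
[ 0.48950876 -0.03667461  0.08377177] 1.3060237359166424 [-3.38802554  0.5416339   0.13043193]
```

View pics/s3.png

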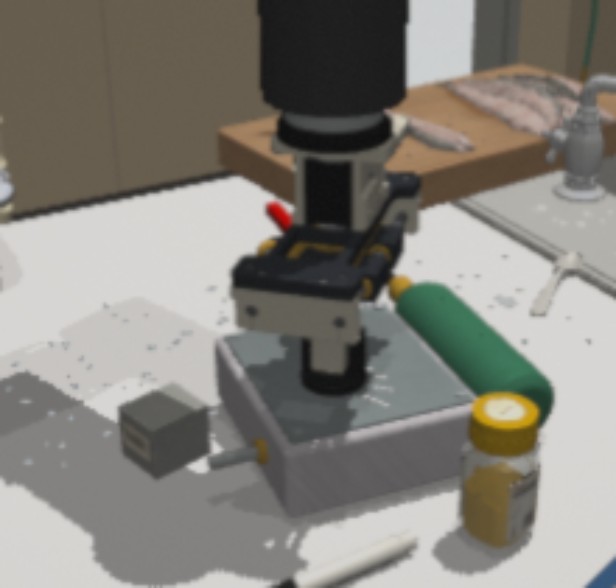

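The picture shows the knob gripped at (335,365), turned to the third stop. The lever is still along the pipe (280,215), and the jar, marker and carton are where they were.

```bash
python3 -c "
from station import arm
print(arm.job_done())"
```

```text
the job is handed in; nothing more can be done
None
```

I handed the job in with the stopcock lever open at its end stop and the knob gripped at about 1.306 rad, in its third stop. I paused about a second in each of stops one to three. The jar, marker and carton look unmoved in the last picture, and the judge's verdict was not shown.

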